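# Find the worn shock mount and push its tag down

## Robot

A 6-joint arm with a two-finger parallel gripper is mounted at the origin on the work surface. World frame = base frame: x ahead of the robot, y to its left, z up, the work surface at z = 0. Lengths are in m, angles in rad, forces in N, time in s.
With the tool pointing down it reaches from about 0.35 to 0.775 m from the base axis. Payload 5.5 kg.
Tool frame: the origin (TCP) lies at the very end of the fingers, on their centre line; the grasp point (between the pads) lies 19 mm behind it; z points along the fingers, y is the line along which they close (so a half turn about z gives the same grasp; the last joint's range is limited). The gripper opens to 85 mm and grips with 20 to 120 N. Pads are 22 mm wide; open, the fingers measure 114 mm over their backs; the gripper's body (76 mm by 85 mm) begins 54 mm behind the grasp point. The pads swing forward as they close: fully open they stand 13 mm farther back than shut.
Start: joints at [-1.483, 0.313, 0.046, 1.304, 0, 1.431], TCP at [0.13, -0.56, 0.231] pointing down, gripper open.
Joint ranges: [-2.76, 2.76], [-0.86, 1.69], [-1.03, 1.26], [-2.2, 2.34], [-1.47, 1.5], [-3.14, 3.14]. Speed limits (rad/s): [2.57, 2.57, 3.14, 3.14, 3.14, 3.14].

## Interface

Orientations are given as a unit quaternion [w, x, y, z].
In Python, from workcell import env gives the robot as it stands. The module is installed in compiled form; this text tells all that it offers.
- The arm moves only by the tool jog_arm, never from a script. Its arguments are lists of equal length, an entry for each row: "gripper": the opening, from 0 (shut) to 1 (fully open); "offset": the shift along the world's x, y, z in cm, a list of three; "twist": the turn about the world's z in degrees. In form: {"gripper": [gripper, ...], "offset": [[dx, dy, dz], ...], "twist": [twist, ...]}. A call has exactly 8 rows; each row is the pose to reach, as a shift and turn from the pose commanded when the call began; what a row does not reach only later rows make up. A row lasts 1/8 s, in which the tool goes at most 62.5 mm and 10.7 degrees, less where a joint would pass 70% of its speed; a pose out of reach is approached as far as the arm can. A call with a gripper value outside its range is refused whole. The fingers move at their own pace and stop on an object; "squeeze" is the grip in N (left out, the last holds). Time passes only in rows, so rows that repeat a pose let the fingers close, or fill a call up. It gives the time, the measured TCP pose, the force, the opening and the grip force at its end, in the units of the state.
- env.get_state(): the state, without advancing time (a new reading comes with each control period).
- env.read_camera(name): name is "scene" or "top" or "wrist"; returns a dict with "image" (384x512x3 uint8, red, green, blue), "z_map" (384x512 float32, m along the optical axis (not along the pixel's ray), 0 where there is no reading), "fovy" (degrees; the focal length in pixels is half the picture's height over the tangent of half this angle, whatever the lens; pixels are square), "cx", "cy" (the principal point, pixels), "distortion" ([k1, k2, p1, p2, k3] as OpenCV has them; the pictures are not rectified), "cam_to_world" (4x4, takes a point from camera to world coordinates). Camera axes: x right, y up, looking along -z (the intrinsics and any distortion apply to the point x, -y, -z); pixel columns grow to the right and rows downward; lengths in m; the calibration is good to about 2 mm. A picture is of the moment at which its call begins.
- env.hand_in(): hands the job in; it is judged then, once.
The state is a dict: "clock": time; "joint_pos": joint angles; "qvel": joint speeds; "tau": joint torques, N m; "tcp_pos": TCP position; "orientation": TCP orientation; "wrist_force": force on the tool from outside, world axes, zero at the start; "ft_torque": the same for the moment, N m; "finger_gap": finger opening in m; "grip_force": force on a finger pad.
Only numpy, scipy, OpenCV 4.12 (cv2) and the standard library are available. Lean on these libraries where they do the work, as an engineer would, in place of code of your own. Each camera call takes 0.05 s, during which the arm holds its last target. There are 200 camera calls.

## Task

One of the three rubber-topped shock mounts on the bench has a worn, soft spring. Press their pads well down with the fingertips, one after another from the robot's left to its right, to find the softest; then push the metal tag on that mount's foot fully down, leaving the other two tags up. Only press: pick nothing up and leave the loose things on the bench where they are.

Things in the scene. Friction and masses are not known exactly. Their poses are not given: they have to be found in the camera images.
- pad_a_top (a point): centre of the top face of shock mount a's black rubber pad: a disc 48 mm across and 18 mm thick on a coil spring, top 75 mm above the bench when up. z axis up; the x axis points from this pad to the same mount's tag. Mount a stands on its own grey steel foot, 150 x 70 x 12 mm, bolted to the bench. The three mounts look the same and stand roughly in a row across the bench (the robot's left is +y); their order and turn vary, and the letters tell nothing of the softness.
- pad_a (a joint): how far the pad of mount a is pressed down, m: 0 = up, 0.016 = at its stop. It springs back when let go. The three springs differ: pressed 10 mm down, the softest resists with less than half the force of either of the others (all between 1.5 and 9 N).
- tag_a_top (a point): centre of the top face of mount a's tag: a flat plain aluminium head, 26 x 36 x 6 mm, on a blade sliding straight down into a small grey block on the same foot, 80 mm from the pad's centre (on the side away from the robot). Top 62 mm above the bench when up, 48 mm when down on the block.
- tag_a (a joint): how far the tag of mount a is pushed down, m: 0 = up (all start so), 0.014 = fully down, head on the block. Moves with about 2.5 N of friction and stays where it is left.
- pad_b_top (a point): centre of the top face of shock mount b's black rubber pad: a disc 48 mm across and 18 mm thick on a coil spring, top 75 mm above the bench when up. z axis up; the x axis points from this pad to the same mount's tag. Mount b stands on its own grey steel foot, 150 x 70 x 12 mm, bolted to the bench. The three mounts look the same and stand roughly in a row across the bench (the robot's left is +y); their order and turn vary, and the letters tell nothing of the softness.
- pad_b (a joint): how far the pad of mount b is pressed down, m: 0 = up, 0.016 = at its stop. It springs back when let go. The three springs differ: pressed 10 mm down, the softest resists with less than half the force of either of the others (all between 1.5 and 9 N).
- tag_b_top (a point): centre of the top face of mount b's tag: a flat plain aluminium head, 26 x 36 x 6 mm, on a blade sliding straight down into a small grey block on the same foot, 80 mm from the pad's centre (on the side away from the robot). Top 62 mm above the bench when up, 48 mm when down on the block.
- tag_b (a joint): how far the tag of mount b is pushed down, m: 0 = up (all start so), 0.014 = fully down, head on the block. Moves with about 2.5 N of friction and stays where it is left.
- pad_c_top (a point): centre of the top face of shock mount c's black rubber pad: a disc 48 mm across and 18 mm thick on a coil spring, top 75 mm above the bench when up. z axis up; the x axis points from this pad to the same mount's tag. Mount c stands on its own grey steel foot, 150 x 70 x 12 mm, bolted to the bench. The three mounts look the same and stand roughly in a row across the bench (the robot's left is +y); their order and turn vary, and the letters tell nothing of the softness.
- pad_c (a joint): how far the pad of mount c is pressed down, m: 0 = up, 0.016 = at its stop. It springs back when let go. The three springs differ: pressed 10 mm down, the softest resists with less than half the force of either of the others (all between 1.5 and 9 N).
- tag_c_top (a point): centre of the top face of mount c's tag: a flat plain aluminium head, 26 x 36 x 6 mm, on a blade sliding straight down into a small grey block on the same foot, 80 mm from the pad's centre (on the side away from the robot). Top 62 mm above the bench when up, 48 mm when down on the block.
- tag_c (a joint): how far the tag of mount c is pushed down, m: 0 = up (all start so), 0.014 = fully down, head on the block. Moves with about 2.5 N of friction and stays where it is left.
- standoff: upright round brass post, 18 mm across, 45 mm tall, between the left and middle mounts; a loose bystander, origin at the centre of its underside as it lies.
- insulator: upright white ceramic insulator, 20 mm across, 42 mm tall, between the middle and right mounts; a loose bystander, origin at the centre of its underside as it lies.
- meter: red hand-held meter lying flat, 150 x 75 x 34 mm, beyond the mounts; a loose bystander, origin at the centre of its underside as it lies.
- spool: copper-coloured spool, 68 mm across, 45 mm tall, beyond the mounts; a loose bystander, origin at the centre of its underside as it lies.
- tray: open yellow parts tray, 100 x 140 x 50 mm, beyond the mounts; a loose bystander, origin at the centre of its underside as it lies.
- driver: screwdriver lying across the bench in front of the robot, about 30 mm thick at most; a loose bystander, origin at the centre of its underside as it lies.
- spanner: wrench lying to the right of the mounts, about 10 mm thick; a loose bystander, origin at the centre of its underside as it lies.
- buffer: spare rubber buffer standing to the left of the mounts, 48 mm across, 38 mm tall; a loose bystander, origin at the centre of its underside as it lies.
There are look-alikes about, which are no part of the job. What is shaped like the part that bears pad_a_top but blue or pink is not meant. Leave any green look-alike of the part that bears pad_c_top alone.

How it is judged:
On the way, in this order (a step that is already met when the one before it is completed fails the run):
1. the left pad is pressed down at least 4 mm (((world y of pad_a_top above 0.11 m and value of joint pad_a above 0.004 m) or (world y of pad_b_top above 0.11 m and value of joint pad_b above 0.004 m) or (world y of pad_c_top above 0.11 m and value of joint pad_c above 0.004 m))), for 0.1 s.
2. the middle pad is pressed down at least 4 mm (((world y of pad_a_top between -0.11 and 0.11 m and value of joint pad_a above 0.004 m) or (world y of pad_b_top between -0.11 and 0.11 m and value of joint pad_b above 0.004 m) or (world y of pad_c_top between -0.11 and 0.11 m and value of joint pad_c above 0.004 m))), for 0.1 s.
3. the right pad is pressed down at least 4 mm (((world y of pad_a_top below -0.11 m and value of joint pad_a above 0.004 m) or (world y of pad_b_top below -0.11 m and value of joint pad_b above 0.004 m) or (world y of pad_c_top below -0.11 m and value of joint pad_c above 0.004 m))), for 0.1 s.
4. the tag of the softest mount is pushed fully down (at least 11 of its 14 mm) (((value of joint tag_a above 0.011 m and value of joint pad_a above 3e-05 m) or (value of joint tag_b above 0.011 m and value of joint pad_b above 3e-05 m) or (value of joint tag_c above 0.011 m and value of joint pad_c above 3e-05 m))), for 0.1 s.
At the end, for the whole second after the job is handed in: The softest mount's tag is at least 11 of its 14 mm down, the other tags under 5 mm, all pads back up (within 3 mm), no loose thing moved over 25 mm. (The rules know the softest by its pad resting 0.06 mm below its stop, too little to see or read: it must be felt.) (((value of joint tag_a above 0.011 m and value of joint pad_a above 3e-05 m) or (value of joint tag_a below 0.005 m and value of joint pad_a below 3e-05 m)) and ((value of joint tag_b above 0.011 m and value of joint pad_b above 3e-05 m) or (value of joint tag_b below 0.005 m and value of joint pad_b below 3e-05 m)) and ((value of joint tag_c above 0.011 m and value of joint pad_c above 3e-05 m) or (value of joint tag_c below 0.005 m and value of joint pad_c below 3e-05 m)) and value of joint each of pad_a, pad_b, pad_c below 0.003 m and distance of each of standoff, insulator, meter, spool, tray, driver, spanner, buffer from where it was at the start of the episode below 0.025 m); the robot touches nothing.
It fails at once if a loose thing is lifted, carried or shoved more than 25 mm (distance of any of standoff, insulator, meter, spool, tray, driver, spanner, buffer from where it was at the start of the episode above 0.025 m).
It also fails if it takes over 51 s, if anything falls off the work surface, if the arm or the gripper's body presses on something with over 40 N, if the wrist force passes 120 N, or if a joint passes its speed limit or range.

## Working session

There is one attempt and no reset: what is moved stays moved. The work goes in short steps, Python scripts to look and compute and a tool call to move; the robot and the scene stay as the last step left them, time stands still between calls to the robot, and variables do not carry over. Pictures are saved under pics/ and viewed, at most 10 in all, crops included, and the job is handed in when it is done.

Besides the shell and the picture viewer there is one more tool, called after "Request:" by a JSON object that holds its "api" and its "payload". jog_arm: Moves the arm, as the interface text tells. Its arguments: {"type":"object","properties":{"gripper":{"type":"array"},"offset":{"type":"array"},"twist":{"type":"array"},"squeeze":{"type":"number"}},"required":["gripper","offset","twist"]}

```bash
mkdir -p pics && python3 - <<'E'
from workcell import env
import cv2,pickle
s=env.get_state();print({k:s[k] for k in('clock','tcp_pos','orientation','wrist_force','finger_gap')})
for n in('scene','top'):
    c=env.read_camera(n);pickle.dump(c,open(n+'.pkl','wb'))
    cv2.imwrite(f'pics/{n}0.png',c['image'][:,:,::-1])
    print(n,c['fovy'],c['cx'],c['cy'],c['distortion'],c['cam_to_world'])
E
```

```text
{'clock': 0.0, 'tcp_pos': array([ 0.12981254, -0.55963177,  0.23038977]), 'orientation': array([-9.24048087e-04,  9.93520776e-01,  1.13646875e-01,  2.77014915e-05]), 'wrist_force': array([0.68903299, 1.03073952, 0.65778082]), 'finger_gap': 0.085377977992634}
scene 44.20287255811775 251.39119205198236 187.1459372197898 [0.05296778 0.         0.         0.         0.        ] [[ 3.06521951e-01 -6.48524957e-01  6.96749362e-01  1.44838073e+00]
 [ 9.51863426e-01  2.08410157e-01 -2.24769272e-01 -3.06576302e-01]
 [ 5.58838507e-04  7.32106950e-01  6.81189475e-01  9.55240665e-01]
 [ 0.00000000e+00  0.00000000e+00  0.00000000e+00  1.00000000e+00]]
top 56.17250957213615 257.98369845668765 193.69162251385828 [-0.08776817  0.          0.          0.          0.        ] [[ 8.47235074e-04  9.95324841e-01 -9.65802419e-02  4.56619524e-01]
 [-9.99964155e-01  2.96084094e-05 -8.46689450e-03 -2.38556863e-02]
 [-8.42445084e-03  9.65839534e-02  9.95289188e-01  1.13752602e+00]
 [ 0.00000000e+00  0.00000000e+00  0.00000000e+00  1.00000000e+00]]
```

View pics/top0.png

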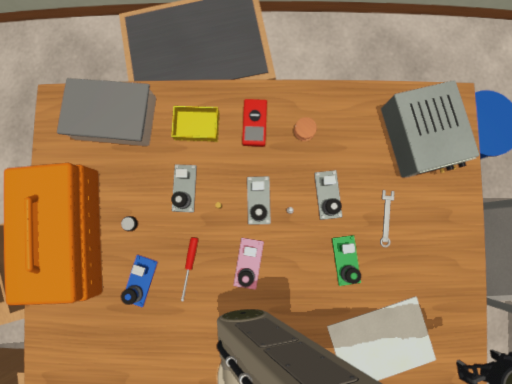

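View pics/scene0.png

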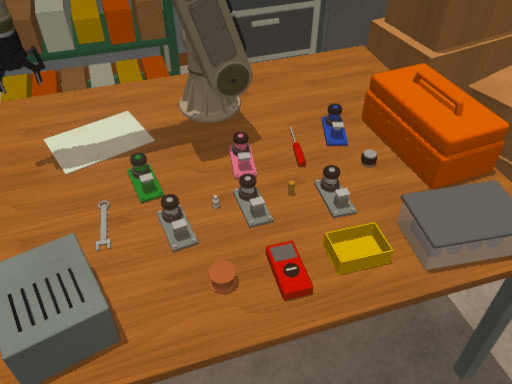

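The top view shows three grey-footed mounts, with pads near (180,199), (258,212) and (331,206) and tags above them. The blue (131,295), pink (246,278) and green (350,274) ones are look-alikes, since the real mounts have grey steel feet. I'll confirm this in a crop and measure by height and ray casting.

```bash
cat > h.py <<'E'
import numpy as np,cv2,pickle
def rays(c,px):
    f=192/np.tan(np.radians(c['fovy'])/2)
    K=np.array([[f,0,c['cx']],[0,f,c['cy']],[0,0,1]])
    u=cv2.undistortPoints(np.array(px,float).reshape(-1,1,2),K,np.array(c['distortion'])).reshape(-1,2)
    return np.c_[u[:,0],-u[:,1],-np.ones(len(u))]
def plane(c,px,z):
    M=c['cam_to_world'];d=rays(c,px)@M[:3,:3].T;o=M[:3,3]
    return o+d*((z-o[2])/d[:,2])[:,None]
def cloud(c):
    v,u=np.mgrid[:384,:512];r=rays(c,np.c_[u.ravel(),v.ravel()])
    M=c['cam_to_world'];P=(r*c['z_map'].reshape(-1,1))@M[:3,:3].T+M[:3,3]
    return P.reshape(384,512,3)
E
python3 - <<'E'
from h import *
for n in('top','scene'):
    c=pickle.load(open(n+'.pkl','rb'));P=cloud(c)
    hsv=cv2.cvtColor(c['image'],cv2.COLOR_RGB2HSV)
    X,Y,Z=P[...,0],P[...,1],P[...,2]
    reg=(X>.36)&(X<.68)&(abs(Y)<.35)&(c['z_map']>0)
    for nm,m,pl in(('pad',reg&(hsv[...,2]<80)&(Z>.066)&(Z<.085),.075),('tag',reg&(hsv[...,2]>150)&(hsv[...,1]<60)&(Z>.054)&(Z<.07),.062)):
        k,l,st,ce=cv2.connectedComponentsWithStats(m.astype(np.uint8))
        for i in range(1,k):
            if st[i,4]<25: continue
            q=np.argwhere(l==i)[:,::-1]
            W=plane(c,q,pl);mid=(W.min(0)+W.max(0))/2
            print(n,nm,st[i].tolist(),ce[i].round(1),'mean',W.mean(0).round(4),'mid',mid.round(4),'ext',np.ptp(W,axis=0).round(3),'zmed',np.median(Z[l==i]).round(4))
c=pickle.load(open('top.pkl','rb'))
cv2.imwrite('pics/crop.png',cv2.resize(c['image'][155:235,160:350,::-1],None,fx=4,fy=4,interpolation=cv2.INTER_CUBIC))
E
```

```text
top pad [172, 192, 15, 15, 145] [179.4 198.9] mean [0.5441 0.2193 0.075 ] mid [0.5439 0.2207 0.075 ] ext [0.042 0.043 0.   ] zmed 0.0753
top pad [326, 199, 15, 15, 142] [332.5 206. ] mean [ 0.5232 -0.2358  0.075 ] mid [ 0.5231 -0.2372  0.075 ] ext [0.042 0.042 0.   ] zmed 0.0752
top pad [251, 205, 15, 15, 140] [258.  211.8] mean [ 0.5059 -0.0149  0.075 ] mid [ 0.5054 -0.0149  0.075 ] ext [0.041 0.041 0.   ] zmed 0.0756
top tag [175, 169, 13, 9, 94] [181.1 172.7] mean [0.6252 0.2189 0.062 ] mid [0.6242 0.2194 0.062 ] ext [0.025 0.036 0.   ] zmed 0.0626
top tag [323, 175, 13, 10, 103] [329.3 179.5] mean [ 0.6039 -0.23    0.062 ] mid [ 0.6041 -0.2294  0.062 ] ext [0.027 0.036 0.   ] zmed 0.0633
top tag [252, 181, 12, 9, 107] [257.5 185. ] mean [ 0.5874 -0.0132  0.062 ] mid [ 0.5873 -0.0132  0.062 ] ext [0.024 0.033 0.   ] zmed 0.0628
top tag [343, 244, 12, 10, 104] [348.5 248.3] mean [ 0.3976 -0.2841  0.062 ] mid [ 0.3971 -0.2843  0.062 ] ext [0.027 0.033 0.   ] zmed 0.0631
top tag [244, 246, 12, 11, 98] [249.8 251.2] mean [0.3896 0.0094 0.062 ] mid [0.3903 0.0103 0.062 ] ext [0.029 0.0
[... 451 characters left out ...]
scene tag [238, 153, 12, 6, 59] [243.7 155.3] mean [0.3945 0.0092 0.062 ] mid [0.3945 0.0098 0.062 ] ext [0.025 0.035 0.   ] zmed 0.0605
scene tag [140, 173, 13, 9, 68] [146.1 177. ] mean [ 0.4033 -0.2826  0.062 ] mid [ 0.4036 -0.2826  0.062 ] ext [0.026 0.033 0.   ] zmed 0.0596
scene tag [336, 188, 14, 8, 76] [342.2 191.9] mean [0.6291 0.219  0.062 ] mid [0.629 0.219 0.062] ext [0.025 0.034 0.   ] zmed 0.0602
scene tag [250, 197, 15, 9, 80] [257.  200.9] mean [ 0.5909 -0.0141  0.062 ] mid [ 0.5907 -0.0143  0.062 ] ext [0.025 0.033 0.   ] zmed 0.0602
scene tag [172, 219, 15, 10, 94] [178.9 223.3] mean [ 0.6074 -0.2301  0.062 ] mid [ 0.6071 -0.2299  0.062 ] ext [0.026 0.035 0.   ] zmed 0.0607
```

View pics/crop.png

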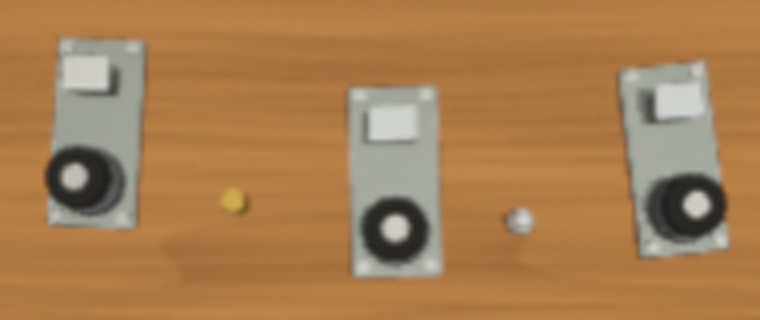

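The pads are L (0.546, 0.219), M (0.508, -0.015) and R (0.525, -0.236), with heights about 0.075. The tags are about 81 mm away from them, at 0.062 height, as the description says. The crop confirms that all three have grey steel feet, black pads and plain tags. The standoff is at crop (233,201) and the insulator at (519,220). I'm closing the gripper and moving to the left pad.

Request:
{"api": "jog_arm", "payload": {"gripper": [0,0,0,0,0,0,0,0], "offset": [[3,3.5,0],[7,7.5,0],[11,11.5,0],[15,16,0],[19,20.5,0],[23,25,0],[26,29.5,0],[28,34,0]], "twist": [-2,-4,-6,-8,-10,-12,-13,-13]}}

```text
clock: 1.1
tcp_pos: [0.4108, -0.2184, 0.2309]
orientation: [-0.0, 1.0, 0.001, -0.0]
wrist_force: [-0.2, 0.3, -0.5]
finger_gap: -0.0002
grip_force: 0.0
```

Request:
{"api": "jog_arm", "payload": {"gripper": [0,0,0,0,0,0,0,0], "offset": [[2,6,0],[4,12,0],[6,18,-1],[8,24,-3],[10,30,-5],[12,36,-7],[13,41,-9],[13.6,43.9,-11]], "twist": [0,0,0,0,0,0,0,0]}}

```text
clock: 2.1
tcp_pos: [0.5468, 0.135, 0.1305]
orientation: [-0.019, 0.999, 0.04, -0.002]
wrist_force: [-0.1, -0.4, 0.9]
finger_gap: 0.0001
grip_force: 0.0
```

Request:
{"api": "jog_arm", "payload": {"gripper": [0,0,0,0,0,0,0,0], "offset": [[0,0,0],[0,0,0],[0,0,0],[0,0,0],[0,0,0],[0,0,0],[0,0,0],[0,0,0]], "twist": [0,0,0,0,0,0,0,0]}}

```text
clock: 3.1
tcp_pos: [0.5467, 0.134, 0.1316]
orientation: [-0.019, 0.999, 0.039, -0.002]
wrist_force: [0.9, -0.3, 1.1]
finger_gap: 0.0003
grip_force: 0.0
```

Request:
{"api": "jog_arm", "payload": {"gripper": [0,0,0,0,0,0,0,0], "offset": [[0,2,0],[0,4,0],[0,6,-1],[0,8,-2],[0,8.5,-3],[0,8.5,-4],[0,8.5,-4.5],[0,8.5,-4.5]], "twist": [-1,-2,-3,-4,-4.5,-4.5,-4.5,-4.5]}}

```text
clock: 4.1
tcp_pos: [0.5519, 0.1587, 0.0862]
orientation: [-0.043, 0.998, 0.047, -0.004]
wrist_force: [0.2, 0.6, 0.3]
finger_gap: -0.0001
grip_force: 0.0
```

```bash
python3 - <<'E'
from workcell import env
s=env.get_state();print(s['joint_pos'].round(3),s['qvel'].round(3),s['tau'].round(2),s['tcp_pos'],s['wrist_force'])
E
```

```text
[ 0.094  0.391 -0.212  0.972  0.087  3.141] [-0.001 -0.008  0.014  0.008  0.    -0.001] [-1.000e-02 -4.891e+01  2.659e+01 -5.000e-02  2.900e-01 -0.000e+00] [0.55189102 0.15870004 0.08622117] [0.2291149  0.55824706 0.29462175]
```

Joint 6 sits at its limit, so I'm turning the tool back by a positive twist while raised.

Request:
{"api": "jog_arm", "payload": {"gripper": [0,0,0,0,0,0,0,0], "offset": [[0,0,1.5],[0,0,3],[0,0,3],[0,1,3],[0,3,3],[0,5,3],[-0.6,6,3],[-0.6,6,3]], "twist": [8,16,24,32,40,45,45,45]}}

```text
clock: 5.1
tcp_pos: [0.5456, 0.2193, 0.1169]
orientation: [-0.038, 0.904, 0.426, -0.02]
wrist_force: [0.2, -0.4, -0.7]
finger_gap: 0.0002
grip_force: 0.0
```

```bash
python3 - <<'E'
from workcell import env
s=env.get_state();print(s['joint_pos'].round(3),s['tcp_pos'],s['orientation'].round(3))
E
```

```text
[ 0.212  0.435 -0.064  1.129  0.066  2.471] [0.545589   0.2192506  0.11692413] [-0.038  0.904  0.426 -0.02 ]
```

The position is now reached. A slight tilt of about 5° is left, which doesn't matter for pressing. I'm pressing the left pad to about 12 mm.

Request:
{"api": "jog_arm", "payload": {"gripper": [0,0,0,0,0,0,0,0], "offset": [[0,0,-2],[0,0,-3.5],[0,0,-4.2],[0,0,-4.8],[0,0,-5.4],[0,0,-5.4],[0,0,-5.4],[0,0,-5.4]], "twist": [0,0,0,0,0,0,0,0]}}

```text
clock: 6.1
tcp_pos: [0.5459, 0.2183, 0.0636]
orientation: [-0.038, 0.904, 0.426, -0.021]
wrist_force: [-3.5, -3.2, 5.9]
finger_gap: -0.0002
grip_force: 3.4
```

```bash
cat > feel.py <<'E'
from workcell import env
import numpy as np
F=[];Z=[]
for i in range(8):
    c=env.read_camera('scene');s=env.get_state();F.append(s['wrist_force']);Z.append(s['tcp_pos'])
print(s['clock'],'F',np.mean(F,0).round(2),'sd',np.std(F,0).round(2),'tcp',np.mean(Z,0).round(4))
E
python3 feel.py
```

```text
6.5 F [-3.72 -2.94  6.92] sd [0.42 0.42 0.7 ] tcp [0.5458 0.2183 0.0636]
```

Request:
{"api": "jog_arm", "payload": {"gripper": [0,0,0,0,0,0,0,0], "offset": [[0,0,3],[0,0,5],[-0.8,-5,5],[-1.6,-10,5],[-2.4,-15,5],[-3.2,-20,5],[-3.8,-23.4,5],[-3.8,-23.4,5]], "twist": [0,0,0,0,0,0,0,0]}}

```text
clock: 7.5
tcp_pos: [0.5087, -0.0174, 0.113]
orientation: [-0.038, 0.905, 0.424, -0.02]
wrist_force: [0.1, 0.3, 0.2]
finger_gap: 0.0
grip_force: 0.0
```

Request:
{"api": "jog_arm", "payload": {"gripper": [0,0,0,0,0,0,0,0], "offset": [[0,0,-2],[0,0,-3],[0,0,-3.8],[0,0,-4.4],[0,0,-5],[0,0,-5],[0,0,-5],[0,0,-5]], "twist": [0,0,0,0,0,0,0,0]}}

```text
clock: 8.5
tcp_pos: [0.5084, -0.0151, 0.0631]
orientation: [-0.038, 0.904, 0.426, -0.02]
wrist_force: [-0.0, 1.5, 1.4]
finger_gap: 0.0
grip_force: 1.2
```

```bash
python3 feel.py
```

```text
8.9 F [-0.06  1.81  2.89] sd [0.33 0.56 0.36] tcp [ 0.5084 -0.0152  0.0629]
```

The middle pad reads 2.9 N against 6.9 N for the left at the same depth. Next is the right pad.

Request:
{"api": "jog_arm", "payload": {"gripper": [0,0,0,0,0,0,0,0], "offset": [[0,0,3],[0,0,5],[0.4,-5,5],[0.8,-10,5],[1.2,-15,5],[1.6,-20,5],[1.7,-22.1,5],[1.7,-22.1,5]], "twist": [0,0,0,0,0,0,0,0]}}

```text
clock: 9.9
tcp_pos: [0.5249, -0.2374, 0.1121]
orientation: [-0.039, 0.904, 0.425, -0.02]
wrist_force: [-0.5, 0.4, 0.2]
finger_gap: 0.0002
grip_force: 0.0
```

Request:
{"api": "jog_arm", "payload": {"gripper": [0,0,0,0,0,0,0,0], "offset": [[0,0,-2],[0,0,-3],[0,0,-3.8],[0,0,-4.4],[0,0,-5],[0,0,-5],[0,0,-5],[0,0,-5]], "twist": [0,0,0,0,0,0,0,0]}}

```text
clock: 10.9
tcp_pos: [0.5251, -0.235, 0.064]
orientation: [-0.039, 0.904, 0.426, -0.02]
wrist_force: [-2.9, 4.2, 9.2]
finger_gap: 0.0001
grip_force: 4.3
```

```bash
python3 feel.py
```

```text
11.3 F [-2.61  4.3   8.53] sd [0.45 0.37 0.48] tcp [ 0.5251 -0.235   0.064 ]
```

The middle mount is the softest (2.9 N against 6.9 and 8.5 N). I'm lifting off and going over its tag at (0.589, -0.014).

Request:
{"api": "jog_arm", "payload": {"gripper": [0,0,0,0,0,0,0,0], "offset": [[0,0,3],[0,0,5],[1.5,5,5],[3,10,5],[4.5,15,5],[6,20,5],[6.4,22.2,5],[6.4,22.2,5]], "twist": [0,0,0,0,0,0,0,0]}}

```text
clock: 12.3
tcp_pos: [0.5894, -0.0129, 0.1128]
orientation: [-0.038, 0.903, 0.427, -0.02]
wrist_force: [-0.5, -0.8, -0.2]
finger_gap: -0.0003
grip_force: 0.0
```

Request:
{"api": "jog_arm", "payload": {"gripper": [0,0,0,0,0,0,0,0], "offset": [[0,0,-2.5],[0,0,-4.5],[0,0,-5.3],[0,0,-5.9],[0,0,-6.4],[0,0,-6.8],[0,0,-6.8],[0,0,-6.8]], "twist": [0,0,0,0,0,0,0,0]}}

```text
clock: 13.3
tcp_pos: [0.5899, -0.015, 0.048]
orientation: [-0.037, 0.904, 0.426, -0.019]
wrist_force: [-6.3, -3.0, 18.8]
finger_gap: -0.0002
grip_force: 9.4
```

The tool hit a hard stop at z = 0.048, with 19 N against 2.5 N of friction, so the tag is down. I'm lifting clear and checking.

Request:
{"api": "jog_arm", "payload": {"gripper": [0,0,0,0,0,0,0,0], "offset": [[0,0,3],[0,0,6],[0,0,10],[0,0,14],[-3,-6,15],[-6,-12,15],[-9,-18,15],[-12,-24,15]], "twist": [0,0,0,0,0,0,0,0]}}

```text
clock: 14.3
tcp_pos: [0.4774, -0.2388, 0.1952]
orientation: [-0.038, 0.904, 0.426, -0.019]
wrist_force: [0.7, -0.3, 0.8]
finger_gap: 0.0003
grip_force: 0.0
```

```bash
python3 - <<'E'
from h import *
from workcell import env
a=pickle.load(open('scene.pkl','rb'));b=env.read_camera('scene')
cv2.imwrite('pics/end.png',b['image'][:,:,::-1])
for nm,q in(('L',(342,192)),('M',(257,201)),('R',(179,223)),('padL',(331,172)),('padM',(247,180)),('padR',(169,202))):
    f=lambda c:np.median(cloud(c)[q[1]-2:q[1]+3,q[0]-3:q[0]+4,2]).round(4)
    print(nm,f(a),f(b))
print(env.get_state()['clock'])
E
```

```text
L 0.0606 0.0609
M 0.0601 0.0439
R 0.0601 0.0609
padL 0.0735 0.0736
padM 0.0742 0.0734
padR 0.0742 0.0735
14.35
```

View pics/end.png

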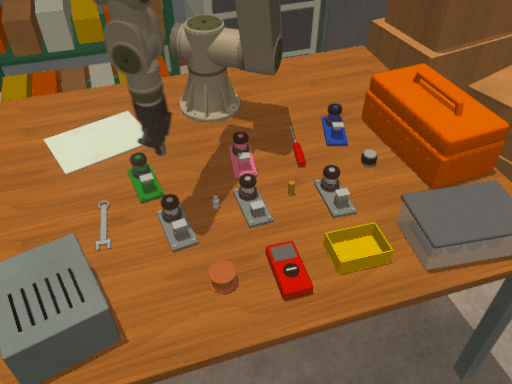

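The middle tag, near (257,205), is down. The left tag (342,192) and right tag (179,223) are still up, all three pads are back up, and the loose things are where they were. Nothing is touching the robot, so I'm handing in.

```bash
python3 -c "
from workcell import env
print(env.hand_in())"
```

```text
the job is handed in; nothing more can be done
None
```

I handed the job in at about 14 s of the 51 s allowed, with the middle mount found softest (2.9 N against 6.9 N left and 8.5 N right at about 12 mm down) and its tag pushed fully down; the other two tags are still up, all pads are back up, and nothing loose has visibly moved.

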